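# Wedge the germination cabinet shut

## Robot

A 6-joint arm with a two-finger parallel gripper is mounted at the origin on a cart in front of the work surface, level with it; the furniture and walls round the work are solid. World frame = base frame: x ahead of the robot, y to its left, z up, the work surface at z = 0. Lengths are in m, angles in degrees, forces in N, time in s.
With the tool pointing down it reaches from about 0.375 to 0.9 m from the base axis. Payload 3.1 kg.
Tool frame: the origin (TCP) lies at the very end of the fingers, on their centre line; the grasp point (between the pads) lies 19 mm behind it; z points along the fingers, y is the line along which they close (so a half turn about z gives the same grasp; the last joint's range is limited). The gripper opens to 87 mm and grips with 3 to 60 N. Pads are 19 mm wide; open, the fingers measure 117 mm over their backs; the gripper's body (75 mm by 190 mm) begins 51 mm behind the grasp point.
Start: joints at [58.413, 30.224, 82.088, -0, 67.689, -10.227], TCP at [0.228, 0.582, 0.223] pointing down, gripper open.
Joint ranges: [-176.69, 176.69], [-43.24, 126.21], [12.49, 139.97], [-82, 262], [0, 151.66], [-163.58, 163.58]. Speed limits (degrees/s): [159.86, 159.86, 180, 180, 180, 180].

## Interface

Orientations are given as a 3x3 rotation matrix whose columns are the frame's x, y, z axes.
In Python, from rig import bot, imaging gives the robot as it stands.
- The arm moves only by the tool drive_tool, never from a script. Its argument "deltas" is text: rows parted by semicolons, each of 5 numbers parted by spaces: the finger opening in mm, from 0 to 87, then the shift along the world's x, y, z in mm, then the turn about the world's z in rad. In form: jaw dx dy dz twist; .... A call has 1 to 12 rows; each row is the pose to reach, as a shift and turn from the pose commanded when the call began; what a row does not reach only later rows make up. A row lasts 1/10 s, in which the tool goes at most 50 mm and 8.59 degrees, less where a joint would pass 70% of its speed; a pose out of reach is approached as far as the arm can. A call with a gripper value outside its range is refused whole. The fingers move at their own pace and stop on an object; the grip force is fixed at half the most. Time passes only in rows, so rows that repeat a pose let the fingers close. It gives the time, the measured TCP pose, the force, the opening and the grip force at its end, in the units of the state.
- bot.read_state(): the state, without advancing time (a new reading comes with each control period).
- imaging.capture(name): name is "scene" or "top" or "wrist"; returns the picture (400x640x3 uint8, red, green, blue); there is no depth.
- imaging.camera_model(name): a dict with "fx", "fy", "cx", "cy" (pixels), "T" (4x4, takes a point from camera to world coordinates). Camera axes: x right, y down, z forward; pixel columns grow to the right and rows downward; lengths in m; the calibration is good to about 2 mm. A picture is of the moment at which its call begins: read the wrist's pose just before it. camera_model takes no time and is no camera call; for the wrist camera it gives the pose at the moment of the call.
- bot.hand_in(): hands the job in; it is judged then, once.
The state is a dict: "time_s": time; "joint_positions": joint angles; "qvel": joint speeds; "tau": joint torques, N m; "position": TCP position; "tcp_rot": TCP orientation; "force": force on the tool from outside, world axes, zero at the start; "moment": the same for the moment, N m; "opening": opening from 0.0 (shut) to 1.0 (fully open); "grasp_force": force on a finger pad.
Only numpy, scipy, OpenCV 4.12 (cv2) and the standard library are available. Lean on these libraries where they do the work, as an engineer would, in place of code of your own. Each camera call takes 0.05 s, during which the arm holds its last target. There are 200 camera calls.

## Task

The catch of the low germination cabinet is broken and its door hangs ajar. Swing the door fully shut, then take the tall wooden wedge (the other wedge is too thin to touch the door) and push it nose first, straight in from the front, under the free half of the door, away from the hinges, until it is tight and has pushed the door's black rubber seal up by about 4 mm, and leave it there.

Things in the scene. Friction and masses are not known exactly. Their poses are not given: they have to be found in the camera images.
- tall_wedge: The taller of two wooden wedges (the other: blade 4-13 mm thick, grip top 51 mm). Origin on its underside below the grip; +x to the nose, z up. Blade 36 mm wide, from nose x=+115 mm (8 mm thick), top sloping 1 in 5, to heel x=-30 mm (37 mm thick). Grip: upright tab centred on the origin, 40 mm along x, 26 mm wide in y, top at z=75 mm, blade below it 31 mm high. Lies flat, 0.08-0.17 kg.
- jam_spot (a point): Point on the bench below the closed door's seal, 60 mm from the free edge: where the wedge goes in. Fixed to the cabinet: +x level into it, square to the closed door; +y to the hinge side (left seen from the front); z up. Cabinet in this frame: y=-70 to +190 mm, x=+20 to +190 mm, top z=118 mm, underside z=30 mm on feet; feet set back behind x=+110 mm, nothing else beneath.
- door (a joint): Opening angle of the clear, aluminium-framed door, rad: 0 shut at its stop, + as the free edge swings out to the front. Moves easily, stays where left. In jam_spot's frame: upright hinge axis at x=+12, y=+183 mm; shut, it reaches to y=-60 mm, z=30 to 116 mm, front face x=+6 mm. A knob stands out 18 mm at y=-45, z=85 mm.
- seal (a joint): Lift (m) of the sprung black rubber seal low on the door's front, bead 10 mm thick: 0 at rest (underside 16 mm above the bench), stop at 0.010. Spring 2 N + 0.9 N/mm. The tall wedge first touches it with its origin at jam_spot x=-75 mm, then lifts it 1 mm per 5 mm pushed. The held wedge feels about 4 N down and 1 N back at 1 mm, 7 N and 4 N at 5 mm; friction then holds it.
Mind the look-alikes: they are no part of the job. Leave any purple look-alike of the tall_wedge alone.

How it is judged:
By the outcome, as a careful person would: the job done as asked, in the order asked, and still so for the second after the job is handed in, with the robot touching nothing.
It also fails if it takes over 54 s, if anything falls off the work surface, if the arm or the gripper's body presses on something with over 40 N, if the wrist force passes 120 N, or if a joint passes its speed limit or range.

## Working session

There is one attempt and no reset: what is moved stays moved. The work goes in short steps, Python scripts to look and compute and a tool call to move; the robot and the scene stay as the last step left them, time stands still between calls to the robot, and variables do not carry over. Pictures are saved under pics/ and viewed, at most 10 in all, crops included, and the job is handed in when it is done.

Besides the shell and the picture viewer there is one more tool, called after "Emit:" as name(argument=value, ...), one argument or row to a line, values as JSON. drive_tool: Moves the arm, as the interface text tells. Its arguments: {"type":"object","properties":{"deltas":{"type":"string"}},"required":["deltas"]}

```bash
mkdir -p pics
python3 - <<'E'
from rig import bot, imaging
import cv2, numpy as np
for n in ("scene","top"):
    im=imaging.capture(n); cv2.imwrite(f"pics/{n}0.png",im[:,:,::-1])
    m=imaging.camera_model(n); print(n,m["fx"],m["fy"],m["cx"],m["cy"]); print(np.round(m["T"],3))
print(bot.read_state())
E
```

```text
scene 422.604104359075 422.604104359075 324.9116261749173 198.58902208955936
[[ 0.739 -0.304  0.601 -0.211]
 [-0.673 -0.336  0.658 -0.999]
 [ 0.002 -0.891 -0.453  0.605]
 [ 0.     0.     0.     1.   ]]
top 421.94258018267476 421.94258018267476 318.5772590012873 192.06591516441352
[[ 0.024 -0.987  0.157  0.3  ]
 [-1.    -0.027 -0.016 -0.163]
 [ 0.02  -0.157 -0.987  1.295]
 [ 0.     0.     0.     1.   ]]
{'time_s': 0.1, 'joint_positions': array([ 5.84129755e+01,  3.02733274e+01,  8.21494703e+01, -1.75610158e-04,
        6.76894545e+01, -1.02286472e+01]), 'qvel': array([ 0.10732267, -0.08951452, -0.08288792,  0.03214912, -0.05862994,
       -0.07418883]), 'tau': array([-1.78170080e-04, -4.40987778e+01, -1.77151805e+01,  6.35078084e-02,
        5.33540163e-02, -4.59499608e-05]), 'position': array([0.22725937, 0.58150647, 0.22167047]), 'tcp_rot': array([[-9.31320884e-01,  3.64198247e-01, -1.02378466e-03],
       [ 3.64199522e-01,  9.31319450e-01, -1.67039642e-03],
       [ 3.45115116e-04, -1.92853695e-03, -9.99998081e-01]]), 'force': array([ 0.01997407,  0.55917819, -0.1063125 ]), 'moment': array([ 0.00833888, -0.00400585, -0.00362503]), 'grasp_force': 0.0, 'opening': 0.9963495504492296}
```

View pics/scene0.png

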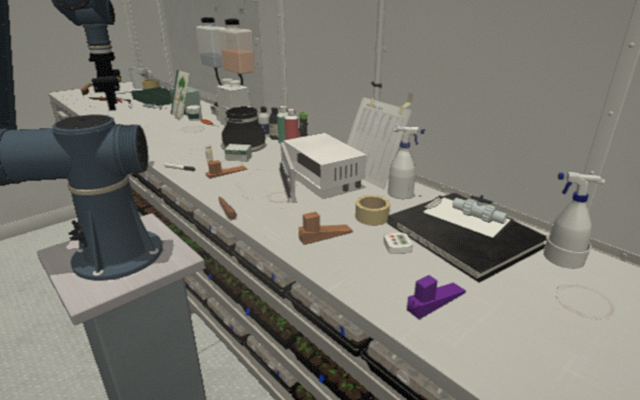

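View pics/top0.png

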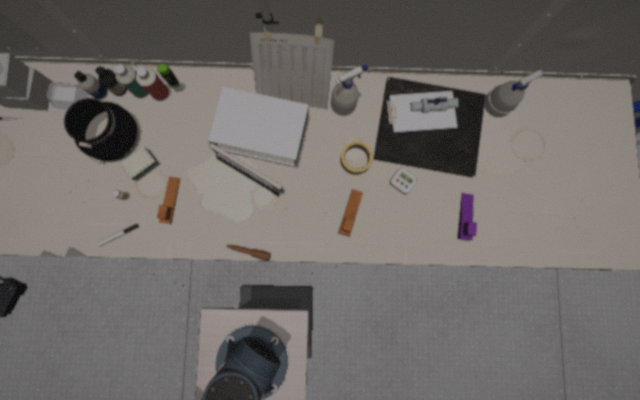

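Scene: the low white cabinet is at top-view pixel (258,127), with its door ajar from about (215,150) to (283,190). Orange wedges lie at (168,200) and (350,213), and the purple one at (467,217). I'll zoom in to get corners.

Run:
```python
import cv2,numpy as np
t=cv2.imread("pics/top0.png"); s=cv2.imread("pics/scene0.png")
a=cv2.resize(t[80:250,200:370],(800,800),interpolation=cv2.INTER_CUBIC)[:600]
a=cv2.resize(t[82:242,200:370],None,fx=3.7,fy=3.7,interpolation=cv2.INTER_CUBIC)
for k in range(0,170,20): cv2.putText(a,str(200+k),(int(k*3.7),10),0,.35,(0,0,255)); cv2.line(a,(int(k*3.7),12),(int(k*3.7),18),(0,0,255))
for k in range(0,160,20): cv2.putText(a,str(82+k),(0,int(k*3.7)+4),0,.35,(0,0,255))
cv2.imwrite("pics/topz.png",a)
b=cv2.resize(s[120:260,200:400],None,fx=4,fy=4,interpolation=cv2.INTER_CUBIC)
for k in range(0,200,20): cv2.putText(b,str(200+k),(k*4,10),0,.35,(0,0,255))
for k in range(0,140,20): cv2.putText(b,str(120+k),(0,k*4+4),0,.35,(0,0,255))
cv2.imwrite("pics/scz.png",b)
```

```text
(no output)
```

View pics/topz.png

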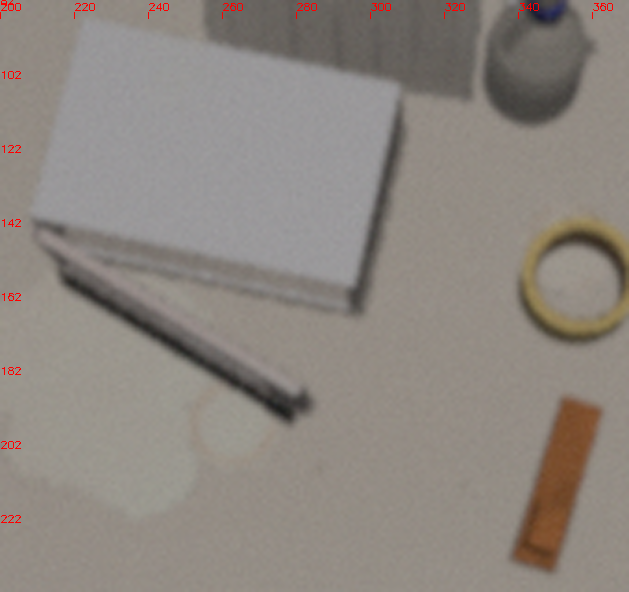

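View pics/scz.png

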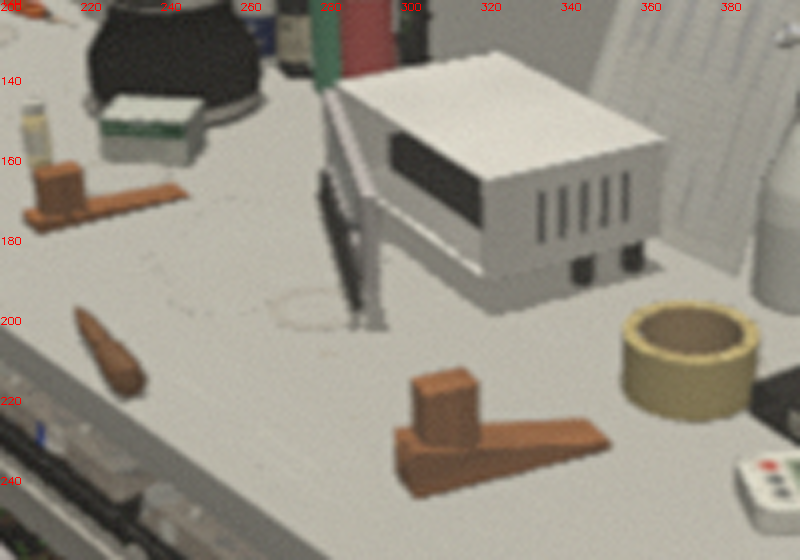

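```bash
cat > h.py <<'E'
import numpy as np, cv2
from scipy.optimize import least_squares
def proj(m,P):
    T=np.array(m["T"]); c=(np.atleast_2d(P)-T[:3,3])@T[:3,:3]
    return np.c_[m["fx"]*c[:,0]/c[:,2]+m["cx"], m["fy"]*c[:,1]/c[:,2]+m["cy"]]
def world(p,L):
    c,s=np.cos(p[2]),np.sin(p[2]); L=np.atleast_2d(L).astype(float)
    return np.c_[p[0]+c*L[:,0]-s*L[:,1], p[1]+s*L[:,0]+c*L[:,1], L[:,2]]
def fit(obs,p0):  # obs: list of (model, local pts m, pixels)
    f=lambda p:np.concatenate([(proj(m,world(p,L))-np.array(U)).ravel() for m,L,U in obs])
    r=least_squares(f,p0,loss='soft_l1'); return r.x, f(r.x)
E
python3 - <<'E'
from h import *; from rig import imaging
t=imaging.camera_model("top"); s=imaging.camera_model("scene")
z=lambda P:np.array(P)/3.7+[200,82]; q=lambda P:np.array(P)/4+[200,120]
cab=np.array([[20,190,118],[20,-70,118],[190,-70,118],[190,190,118]])/1e3
o1=(t,cab,z([[34,217],[355,288],[400,88],[80,18]]))
o2=(s,cab[:3],q([[328,86],[485,182],[663,140]]))
for o in ([o1],[o2],[o1,o2]):
    p,r=fit(o,[.6,0,0]); print("cab",p.round(4),np.degrees(p[2]).round(2),r.round(1))
w=(t,np.array([[115,18,8],[115,-18,8],[-30,18,0],[-30,-18,0]])/1e3,z([[565,397],[601,409],[512,560],[553,572]]))
ws=(s,np.array([[-30,18,37],[-30,-18,0],[115,-18,0],[115,18,8],[20,-13,75],[-20,-13,75],[-20,13,75]])/1e3,q([[397,430],[417,497],[609,446],[585,420],[480,380],[415,388],[412,378]]))
for o in ([w],[ws],[w,ws]):
    pw,r=fit(o,[.45,-.2,-.3]); print("wedge",pw.round(4),np.degrees(pw[2]).round(2),r.round(1))
E=p
# door angle: free end of top strip in image, door local free end y=-60 at z=.116
def doorpt(th,x,y,zz):
    d=np.array([x-12,y-183]); c,s_=np.cos(th),np.sin(th)
    # free edge (-y) moves to -x : rotate by -th about z
    v=[c*d[0]+s_*d[1],-s_*d[0]+c*d[1]]
    return [(12+v[0])/1e3,(183+v[1])/1e3,zz/1e3]
for a in range(15,50,5):
    print(a,proj(t,world(p,[doorpt(np.radians(a),6,-60,116),doorpt(np.radians(a),-12,-45,85)])).round(1).tolist())
print((z([[300,395],[308,403]])).round(1))
print("jam R x",np.cos(p[2]),np.sin(p[2]))
E
```

```text
cab [ 0.5714 -0.0422 -0.1867] -10.7 [-1.8  0.7  0.1  0.5  0.6 -1.   0.3 -0.4]
cab [ 0.5658 -0.05   -0.1789] -10.25 [-0.3 -0.3 -0.3  0.1  0.6 -0.1]
cab [ 0.5711 -0.0432 -0.1839] -10.54 [-1.5  1.   0.5  0.5  0.8 -1.   0.4 -0.2  0.  -1.2 -0.5 -0.9  0.3 -1. ]
wedge [ 0.4034 -0.272  -0.2842] -16.29 [-0.5 -0.6  0.9 -0.3 -0.2  0.2 -0.   0.6]
wedge [ 0.4054 -0.2717 -0.2793] -16.0 [-1.1 -1.1 -0.3  0.8  0.3  0.7  0.  -1.3  0.4 -0.1  2.4  1.2 -0.9 -0.7]
wedge [ 0.4043 -0.2722 -0.2832] -16.23 [-0.5 -0.9  0.9 -0.6 -0.1 -0.   0.   0.3 -1.3 -0.9 -0.5  1.1  0.3  1.
 -0.  -1.   0.2  0.1  2.2  1.5 -1.1 -0.5]
15 [[283.8, 184.9], [277.0, 189.9]]
20 [[279.8, 191.2], [272.9, 195.4]]
25 [[275.3, 197.2], [268.3, 200.6]]
30 [[270.3, 202.9], [263.2, 205.4]]
35 [[264.8, 208.1], [257.8, 209.8]]
40 [[258.8, 212.8], [251.9, 213.7]]
45 [[252.4, 217.0], [245.8, 217.1]]
[[281.1 188.8]
 [283.2 190.9]]
jam R x 0.9831305051379017 -0.18290546702407293
```

The wedge on the right (grip near top-view pixel (345,223)) is the tall one. The door is about 19° open. I'll move in front of the door with the fingers shut.

Emit:
drive_tool(
  deltas="0 15 -42 0 0.05; 0 30 -85 0 0.1; 0 47 -130 0 0.15; 0 64 -175 0 0.19; 0 81 -220 0 0.19; 0 98 -265 0 0.19; 0 115 -310 0 0.19; 0 132 -355 0 0.19; 0 149 -400 0 0.19; 0 166 -445 0 0.19; 0 183 -490 0 0.19; 0 200 -535 0 0.19",
)

```text
time_s: 1.3
position: [0.4277, 0.0452, 0.2225]
tcp_rot: [[-0.983, 0.182, -0.0], [0.182, 0.983, 0.0], [0.0, 0.0, -1.0]]
force: [1.3, 0.6, 0.8]
opening: 0.032
grasp_force: 0.0
```

Emit:
drive_tool(
  deltas="0 15 -40 0 0; 0 30 -80 0 0; 0 30 -90 -40 0; 0 30 -90 -85 0; 0 30 -90 -130 0; 0 30 -90 -148 0; 0 30 -90 -148 0; 0 30 -90 -148 0",
)

```text
time_s: 2.1
position: [0.4577, -0.043, 0.0745]
tcp_rot: [[-0.983, 0.182, -0.001], [0.182, 0.983, 0.0], [0.001, 0.0, -1.0]]
force: [0.9, 0.4, 0.6]
opening: 0.003
grasp_force: 0.0
```

Emit:
drive_tool(
  deltas="0 15 -3 0 0; 0 29 -5 0 0; 0 39 -7 0 0; 0 49 -9 0 0; 0 59 -11 0 0; 0 69 -13 0 0; 0 79 -15 0 0; 0 84 -16 0 0; 0 88 -16 0 0; 0 88 -16 0 0",
)

```text
time_s: 3.1
position: [0.546, -0.059, 0.0744]
tcp_rot: [[-0.983, 0.182, 0.0], [0.182, 0.983, 0.0], [-0.0, 0.0, -1.0]]
force: [0.3, -0.4, 0.0]
opening: 0.005
grasp_force: 0.0
```

Run:
```python
from rig import bot, imaging
import cv2
t=imaging.capture("top");s=imaging.capture("scene")
a=cv2.resize(t[82:242,200:370],None,fx=3.5,fy=3.5,interpolation=cv2.INTER_CUBIC)[:,:400]
b=cv2.resize(s[120:220,250:350],(400,400),interpolation=cv2.INTER_CUBIC); b=cv2.copyMakeBorder(b,0,a.shape[0]-400,0,0,cv2.BORDER_CONSTANT)
cv2.imwrite("pics/push1.png",cv2.hconcat([a,b]))
```

```text
(no output)
```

View pics/push1.png

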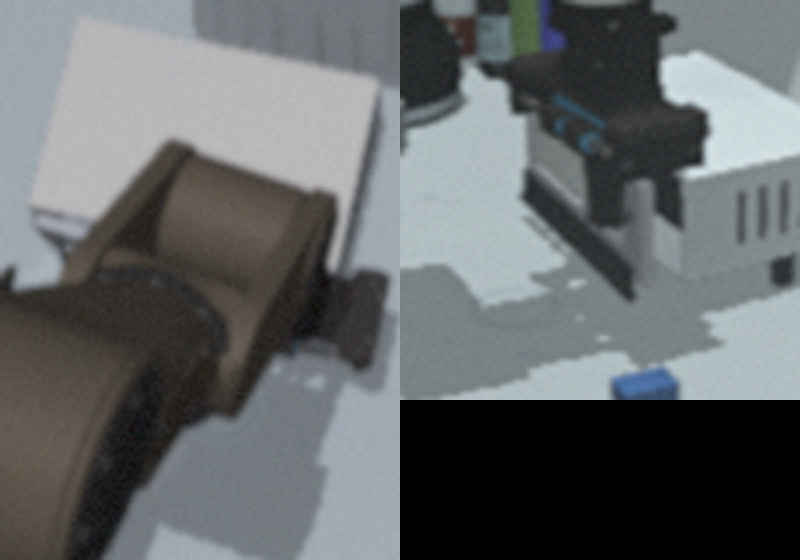

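The door is nearly shut, with the finger on its face near scene pixel (302,170). I'll push on slowly and watch the force.

Emit:
drive_tool(
  deltas="0 4 -1 0 0; 0 7 -1 0 0; 0 10 -2 0 0; 0 12 -2 0 0; 0 12 -2 0 0",
)

```text
time_s: 3.7
position: [0.5581, -0.0611, 0.0746]
tcp_rot: [[-0.983, 0.182, 0.001], [0.182, 0.983, -0.0], [-0.001, -0.0, -1.0]]
force: [-0.2, -0.1, 0.7]
opening: 0.006
grasp_force: 0.0
```

Emit:
drive_tool(
  deltas="0 2 0 0 0; 0 4 -1 0 0; 0 4 -1 0 0",
)

```text
time_s: 4.0
position: [0.5621, -0.0621, 0.0746]
tcp_rot: [[-0.983, 0.182, 0.001], [0.182, 0.983, -0.0], [-0.001, -0.0, -1.0]]
force: [-0.2, -0.5, 0.6]
opening: 0.004
grasp_force: 0.0
```

Emit:
drive_tool(
  deltas="0 2 0 0 0; 0 3 -1 0 0; 0 3 -1 0 0",
)

```text
time_s: 4.3
position: [0.5647, -0.063, 0.0745]
tcp_rot: [[-0.983, 0.182, 0.0], [0.182, 0.983, -0.0], [-0.0, -0.0, -1.0]]
force: [-0.6, 0.8, 0.3]
opening: 0.004
grasp_force: 0.0
```

Emit:
drive_tool(
  deltas="0 2 0 0 0; 0 3 -1 0 0; 0 3 -1 0 0",
)

```text
time_s: 4.6
position: [0.5646, -0.0628, 0.0742]
tcp_rot: [[-0.983, 0.182, -0.006], [0.182, 0.983, 0.002], [0.007, 0.001, -1.0]]
force: [-5.8, 3.4, 3.4]
opening: 0.007
grasp_force: 2.8
```

The door is against its stop: motion is blocked at about 6 N and the geometry agrees. I'll back off and go above the tall wedge.

Emit:
drive_tool(
  deltas="0 -20 4 0 0; 0 -60 11 0 0; 0 -90 0 30 0; 40 -110 -40 65 -0.05; 87 -125 -85 75 -0.1; 87 -140 -130 75 -0.1; 87 -155 -175 75 -0.1; 87 -164 -208 75 -0.1; 87 -164 -208 75 -0.1; 87 -164 -208 75 -0.1",
)

```text
time_s: 5.6
position: [0.4034, -0.2726, 0.1496]
tcp_rot: [[-0.96, 0.281, 0.0], [0.281, 0.96, 0.0], [-0.0, 0.0, -1.0]]
force: [0.7, 0.5, -0.3]
opening: 0.556
grasp_force: 0.0
```

Run:
```python
from rig import bot, imaging
import cv2,json,numpy as np
m=imaging.camera_model("wrist"); w=imaging.capture("wrist"); t=imaging.capture("top")
json.dump({k:np.array(v).tolist() for k,v in m.items()},open("w1.json","w")); print(np.round(m["T"],3), bot.read_state()["position"])
a=cv2.resize(w,(800,500))
cv2.imwrite("pics/w1.png",a[:,:,::-1])
b=cv2.resize(t[82:242,200:370],None,fx=3.7,fy=3.7,interpolation=cv2.INTER_CUBIC); cv2.imwrite("pics/t1.png",b[:,:,::-1])
```

```text
[[ 0.282  0.913  0.293  0.322]
 [ 0.959 -0.269 -0.086 -0.249]
 [ 0.     0.305 -0.952  0.312]
 [ 0.     0.     0.     1.   ]] [ 0.40350088 -0.27072817  0.14940594]
```

View pics/w1.png

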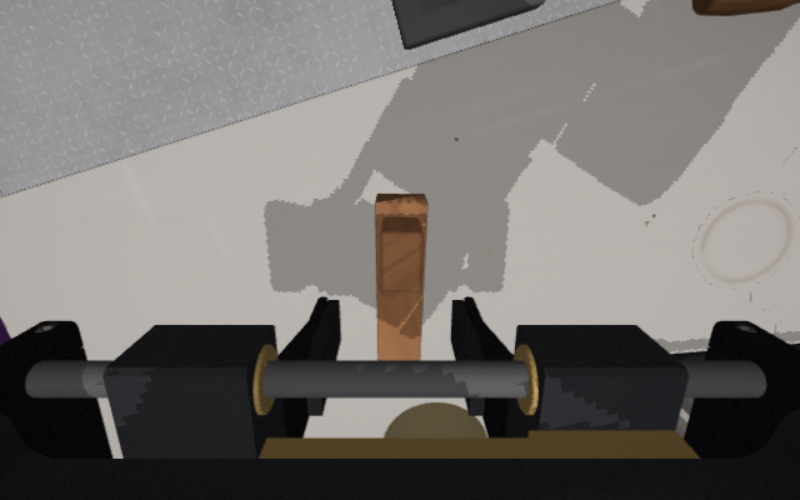

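View pics/t1.png

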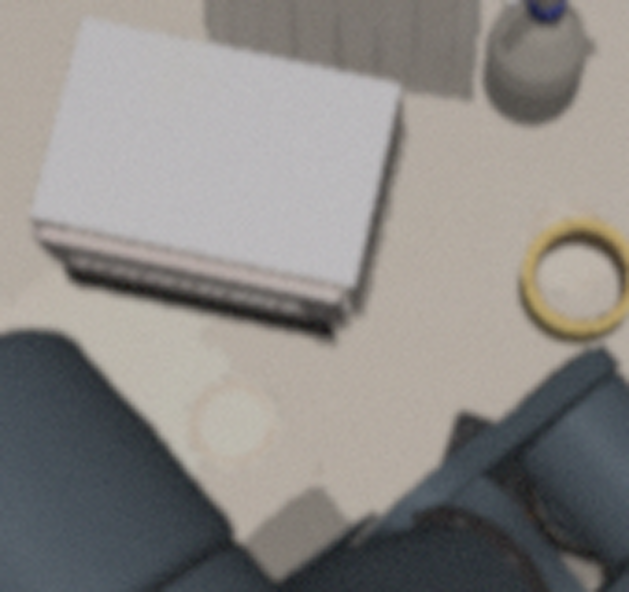

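The top view shows the door flush with the cabinet. The wrist view shows the wedge centred between the fingers: heel edge at (376–427,195), tab around (401,255). I'll compare that with the fitted pose.

Run:
```python
from h import *; import json
m=json.load(open("w1.json"))
L=np.array([[-30,18,37],[-30,-18,37],[-30,18,0],[-30,-18,0],[-20,13,75],[-20,-13,75],[20,13,75],[20,-13,75],[-20,13,35],[20,13,27],[80,18,15],[80,-18,15]])/1e3
print((proj(m,world([.4043,-.2722,-.2832],L))*1.25).round(0).tolist())
```

```text
[[423.0, 203.0], [369.0, 204.0], [420.0, 194.0], [372.0, 194.0], [418.0, 233.0], [374.0, 233.0], [417.0, 294.0], [376.0, 294.0], [415.0, 217.0], [414.0, 268.0], [419.0, 332.0], [374.0, 332.0]]
```

Emit:
drive_tool(
  deltas="70 2 3 -30 0; 70 2 3 -70 0; 70 2 3 -95 0; 70 2 3 -106 0; 70 2 3 -106 0; 20 2 3 -106 0; 20 2 3 -106 0; 20 2 3 -106 0; 20 2 3 -106 0; 20 2 3 -106 0; 20 2 3 -106 0",
)

```text
time_s: 6.8
position: [0.4057, -0.2691, 0.0438]
tcp_rot: [[-0.96, 0.279, 0.0], [0.279, 0.96, -0.0], [-0.0, -0.0, -1.0]]
force: [-1.1, -0.3, -0.1]
opening: 0.344
grasp_force: 0.0
```

Emit:
drive_tool(
  deltas="0 0 0 0 0; 0 0 0 0 0; 0 0 0 0 0; 0 0 0 0 0",
)

```text
time_s: 7.2
position: [0.4056, -0.2691, 0.0437]
tcp_rot: [[-0.96, 0.279, 0.0], [0.279, 0.96, -0.0], [-0.0, -0.0, -1.0]]
force: [-1.0, -0.6, 2.2]
opening: 0.298
grasp_force: 30.0
```

Gripped: 26 mm opening, 30 N. Next I lift and carry it to a staging point in front of the jam spot.

Emit:
drive_tool(
  deltas="0 0 0 10 0; 0 0 0 20 0; 0 2 30 20 0; 0 5 70 20 0.03; 0 8 110 20 0.06; 0 11 150 20 0.1; 0 14 190 20 0.1; 0 16 225 20 0.1; 0 18 253 20 0.1; 0 18 253 20 0.1",
)

```text
time_s: 8.2
position: [0.4228, -0.0129, 0.0642]
tcp_rot: [[-0.984, 0.177, -0.001], [0.177, 0.984, 0.001], [0.001, 0.0, -1.0]]
force: [-0.5, -0.2, -1.4]
opening: 0.296
grasp_force: 30.0
```

Run:
```python
from rig import bot, imaging
import cv2,json,numpy as np
m=imaging.camera_model("wrist"); w=imaging.capture("wrist"); s=imaging.capture("scene")
json.dump({k:np.array(v).tolist() for k,v in m.items()},open("w2.json","w")); print(bot.read_state()["position"])
a=cv2.resize(s[120:245,200:400],None,fx=4,fy=4,interpolation=cv2.INTER_CUBIC)
cv2.imwrite("pics/s2.png",a[:,:,::-1]); cv2.imwrite("pics/w2.png",w[:,:,::-1])
from h import *
p=[.571,-.043,-.184]; S=imaging.camera_model("scene")
L=np.array([[6,-60,116],[6,-60,30],[6,183,116],[6,0,16],[-35,18,28],[-35,-18,28],[-170,-13,95],[-130,-13,95],[-180,-18,20]])/1e3
print(((proj(S,world(p,L))-[200,120])*4).round(0).tolist())
```

```text
[ 0.42409406 -0.01565739  0.06410653]
[[460.0, 180.0], [461.0, 283.0], [317.0, 89.0], [423.0, 271.0], [368.0, 260.0], [389.0, 277.0], [221.0, 234.0], [271.0, 222.0], [219.0, 330.0]]
```

View pics/s2.png

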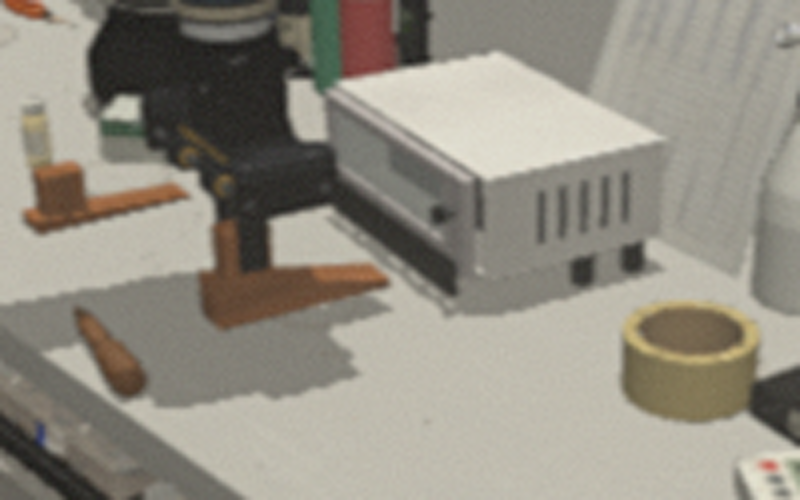

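The door is shut, with its knob at (437,213). The wedge hangs level with its nose at (388,280), as predicted; the door edge sits a few mm further right than fitted. I'll lower it and move in.

Emit:
drive_tool(
  deltas="0 0 -3 -10 0; 0 0 -3 -17 0; 0 0 -3 -20 0; 0 0 -3 -20 0",
)

```text
time_s: 8.7
position: [0.4235, -0.0202, 0.0434]
tcp_rot: [[-0.983, 0.183, -0.0], [0.183, 0.983, -0.0], [0.0, -0.0, -1.0]]
force: [-2.0, -3.0, 3.2]
opening: 0.296
grasp_force: 30.0
```

Emit:
drive_tool(
  deltas="0 15 -3 0 0; 0 29 -5 0 0; 0 43 -8 0 0; 0 52 -10 0 0; 0 59 -11 0 0; 0 64 -12 0 0; 0 68 -13 0 0; 0 68 -13 0 0; 0 68 -13 0 0",
)

```text
time_s: 9.6
position: [0.4878, -0.0316, 0.0433]
tcp_rot: [[-0.983, 0.183, -0.008], [0.183, 0.983, 0.002], [0.008, 0.001, -1.0]]
force: [-4.6, 2.0, 9.7]
opening: 0.298
grasp_force: 30.0
```

Emit:
drive_tool(
  deltas="0 0 0 1 0; 0 0 0 2 0; 0 0 0 2 0",
)

```text
time_s: 9.9
position: [0.4911, -0.0324, 0.0449]
tcp_rot: [[-0.983, 0.183, -0.002], [0.183, 0.983, 0.0], [0.002, -0.0, -1.0]]
force: [-0.5, -1.9, -3.2]
opening: 0.297
grasp_force: 30.0
```

Run:
```python
from rig import bot, imaging
import cv2
print(bot.read_state()["force"],bot.read_state()["moment"])
s=imaging.capture("scene")
a=cv2.resize(s[155:215,240:340],None,fx=8,fy=8,interpolation=cv2.INTER_CUBIC)
cv2.imwrite("pics/s3.png",a[:,:,::-1])
```

```text
[-0.48769296 -1.86867998 -3.18491511] [-0.18682888  0.3297694  -0.10926495]
```

View pics/s3.png

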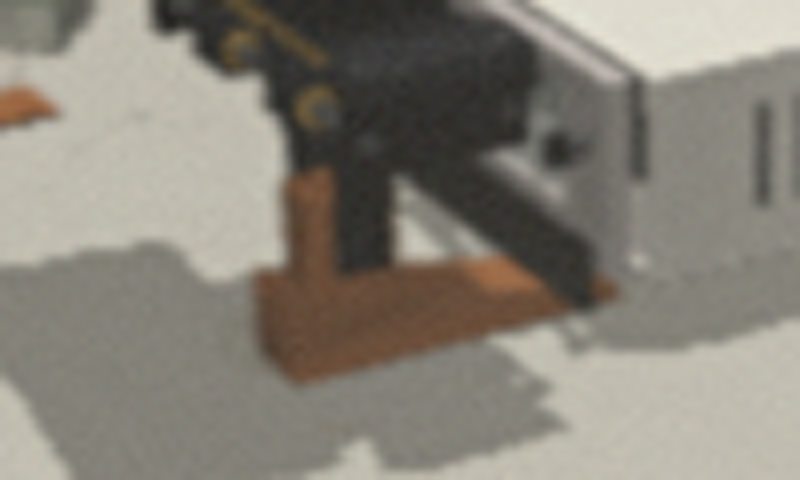

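Run:
```python
from h import *; from rig import imaging
S=imaging.camera_model("scene")
q=lambda P:((proj(S,P)-[240,155])*8).round(0).tolist()
for p in ([.571,-.043,-.184],[.5658,-.05,-.179]):
    print("door/seal",q(world(p,np.array([[6,-60,116],[6,-60,30],[-4,-60,26],[-4,-60,16],[-4,-50,16],[-18,-45,85]])/1e3)))
w=[.4911,-.0324,-.184]
print("wedge nose-,nose+,heel-",q(world(w,np.array([[115,-18,0],[115,-18,8],[115,18,8],[-30,-18,0],[-20,-13,75]])/1e3)))
```

```text
door/seal [[600.0, 80.0], [602.0, 285.0], [580.0, 300.0], [580.0, 323.0], [567.0, 314.0], [527.0, 155.0]]
door/seal [[602.0, 89.0], [604.0, 295.0], [582.0, 310.0], [582.0, 333.0], [569.0, 323.0], [529.0, 164.0]]
wedge nose-,nose+,heel- [[615.0, 301.0], [615.0, 283.0], [571.0, 251.0], [293.0, 387.0], [301.0, 200.0]]
```

The wedge nose is under the seal and matches the predicted pixels (615,290). It is about 60 mm inside the door's free edge. Pushing in.

Emit:
drive_tool(
  deltas="0 0 0 -1 0; 0 3 -1 -1 0; 0 6 -1 -1 0; 0 9 -2 -1 0; 0 12 -2 -1 0; 0 15 -3 -1 0; 0 15 -3 -1 0; 0 15 -3 -1 0",
)

```text
time_s: 10.75
position: [0.5064, -0.0347, 0.0444]
tcp_rot: [[-0.983, 0.182, -0.001], [0.182, 0.983, 0.0], [0.001, 0.0, -1.0]]
force: [-3.7, 0.6, -5.0]
opening: 0.297
grasp_force: 30.0
```

Emit:
drive_tool(
  deltas="0 3 -1 0 0; 0 6 -1 -0.5 0; 0 9 -2 -0.5 0; 0 10.5 -2 -0.5 0; 0 11 -2 -0.5 0; 0 11 -2 -0.5 0; 0 11 -2 -0.5 0",
)

```text
time_s: 11.45
position: [0.5142, -0.0362, 0.0441]
tcp_rot: [[-0.983, 0.182, -0.007], [0.182, 0.983, 0.002], [0.007, 0.0, -1.0]]
force: [-8.4, 0.8, 1.4]
opening: 0.295
grasp_force: 30.0
```

Run:
```python
from rig import bot, imaging
import cv2,numpy as np
print(bot.read_state()["force"],bot.read_state()["moment"])
s=imaging.capture("scene"); cv2.imwrite("pics/s4.png",s[:,:,::-1])
a=cv2.imread("pics/s3.png"); b=cv2.resize(s[155:215,240:340,::-1],None,fx=8,fy=8,interpolation=cv2.INTER_CUBIC)
cv2.imwrite("pics/s4z.png",cv2.hconcat([a[:,350:750],b[:,350:750]]))
```

```text
[-8.40532603  0.7815617   1.4086618 ] [ 0.13131268  1.42852462 -0.08626056]
```

View pics/s4z.png

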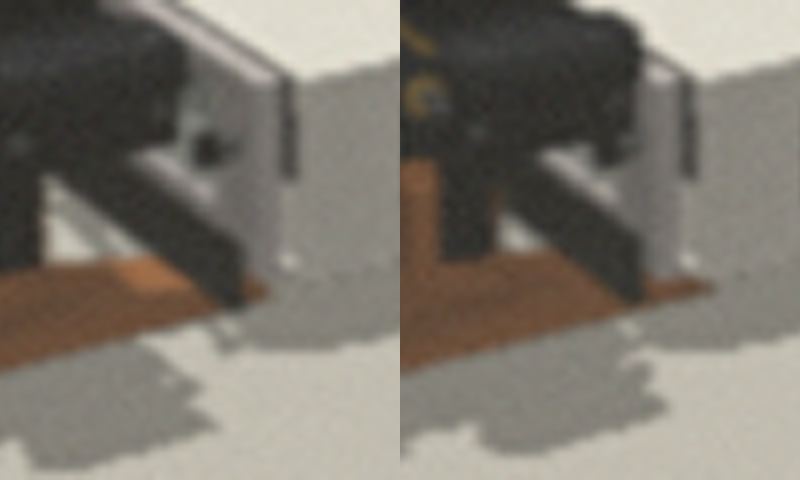

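The seal end moved from (240,305) to (240,300) in the zoomed views and the wedge nose is well under. I'll register the two pictures for the actual seal lift.

```bash
cat > reg.py <<'E'
import cv2,numpy as np
from h import *
def reg(a,b,boxes):
    a=cv2.cvtColor(a,6).astype(np.float32); b=cv2.cvtColor(b,6).astype(np.float32)
    for n,(x0,x1,y0,y1) in boxes.items():
        M=32; t=a[y0:y1,x0:x1]; w=b[max(0,y0-M):y1+M,max(0,x0-60):x1+60]
        r=cv2.matchTemplate(w,t,cv2.TM_CCOEFF_NORMED); _,v,_,l=cv2.minMaxLoc(r)
        print(n,"dx,dy(1/8px)",l[0]-min(60,x0),l[1]-min(M,y0),round(v,3))
E
python3 - <<'E'
from reg import *; from rig import imaging
S=imaging.camera_model("scene")
a=cv2.imread("pics/s3.png"); b=cv2.resize(cv2.imread("pics/s4.png")[155:215,240:340],None,fx=8,fy=8,interpolation=cv2.INTER_CUBIC)
c=cv2.resize(cv2.imread("pics/scene0.png")[155:215,240:340],None,fx=8,fy=8,interpolation=cv2.INTER_CUBIC)
bx={"sealend":(560,605,235,320),"cab":(625,720,60,200),"heel":(250,330,270,400),"nose":(602,640,270,310)}
reg(a,b,bx)
p=[.571,-.045,-.184]; q=lambda P:(proj(S,P)*8)
d=q(world(p,np.array([[0,-60,.016*1e3],[0,-60,20],[0,-60,16],[23,-60,16]])/1e3)); print("4mm lift px",d[1]-d[0],"23mm wedge px",d[3]-d[2])
s2=cv2.imread("pics/s2.png") # 4x of [120:245,200:400]
s2=cv2.resize(s2[140:380,160:560],None,fx=2,fy=2,interpolation=cv2.INTER_CUBIC); print("s2->s3"); reg(s2,a,{k:bx[k] for k in("sealend","cab")}); print("s2->s4");reg(s2,b,{k:bx[k] for k in("sealend","cab")})
E
```

```text
sealend dx,dy(1/8px) 1 -2 0.979
cab dx,dy(1/8px) 0 0 0.998
heel dx,dy(1/8px) 54 -12 0.979
nose dx,dy(1/8px) -22 1 0.845
4mm lift px [-0.09713889 -9.18714056] 23mm wedge px [ 50.41240415 -13.6402214 ]
s2->s3
sealend dx,dy(1/8px) 1 1 0.896
cab dx,dy(1/8px) 0 0 0.998
s2->s4
sealend dx,dy(1/8px) 0 -3 0.897
cab dx,dy(1/8px) 0 0 0.998
```

Run:
```python
import cv2,numpy as np
L=lambda im:cv2.cvtColor(im,6).astype(float)
s2=L(cv2.imread("pics/s2.png"))[140:380,160:560]; s2=cv2.resize(s2,None,fx=2,fy=2,interpolation=cv2.INTER_CUBIC)
s3=L(cv2.imread("pics/s3.png")); s4=cv2.resize(L(cv2.imread("pics/s4.png"))[155:215,240:340],None,fx=8,fy=8,interpolation=cv2.INTER_CUBIC)
def cross(im,c,up):
    col=im[:,c-4:c+5].mean(1); i=np.argmin(col[200:310])+200
    r=range(i,i-100,-1) if up else range(i,min(i+70,478))
    for k in r:
        if col[k]>75: return k
for c in (530,545,560,570,580,588): print(c,[(cross(i,c,1),cross(i,c,0)) for i in (s2,s3,s4)])
for i in (s2,s3,s4): print(i[200:340:6,565:586].mean(1).round(0).astype(int).tolist())
```

```text
530 [(200, 271), (200, 272), (195, 272)]
545 [(213, 282), (213, 285), (204, 285)]
560 [(223, 293), (224, 306), (215, 296)]
570 [(229, 301), (229, 308), (223, 303)]
580 [(238, 308), (236, 309), (230, 306)]
588 [(244, 281), (243, 308), (236, 305)]
[110, 106, 103, 105, 97, 84, 72, 59, 54, 55, 56, 55, 55, 54, 53, 53, 56, 68, 90, 116, 141, 152, 147, 136]
[109, 106, 103, 104, 98, 83, 67, 56, 52, 54, 55, 52, 53, 55, 55, 53, 52, 59, 77, 106, 138, 153, 148, 137]
[109, 106, 102, 96, 84, 69, 58, 55, 52, 52, 53, 54, 55, 54, 54, 54, 58, 70, 86, 107, 136, 152, 148, 137]
```

The lift is now about 3.3 mm. I'll push about 4 mm further.

Emit:
drive_tool(
  deltas="0 2 0 0 0; 0 4 -1 0 0; 0 5 -1 0 0; 0 5 -1 0 0; 0 5 -1 0 0",
)

```text
time_s: 12.0
position: [0.5179, -0.0367, 0.044]
tcp_rot: [[-0.983, 0.181, -0.009], [0.181, 0.983, 0.002], [0.01, 0.001, -1.0]]
force: [-10.5, 2.2, 3.0]
opening: 0.296
grasp_force: 30.0
```

Emit:
drive_tool(
  deltas="0 -2 0 0 0; 0 -3 0.5 0 0; 10 -3 0.5 0 0; 25 -3 0.5 0 0; 50 -3 0.5 0 0; 60 -3 0.5 0 0; 60 -3 0.5 0 0; 60 -3 0.5 0 0; 60 -3 0.5 0 0; 60 -3 0.5 0 0",
)

```text
time_s: 13.0
position: [0.52, -0.0376, 0.0442]
tcp_rot: [[-0.983, 0.182, 0.001], [0.182, 0.983, -0.0], [-0.001, -0.0, -1.0]]
force: [-1.0, 0.1, -0.4]
opening: 0.674
grasp_force: 0.0
```

Emit:
drive_tool(
  deltas="60 0 0 15 0; 60 0 0 40 0; 60 0 0 80 0; 60 0 0 120 0; 60 -40 8 140 0; 60 -80 16 150 0; 60 -80 60 150 0; 60 -80 105 150 0; 60 -80 150 150 0; 60 -80 195 150 0; 60 -80 240 150 0; 60 -80 240 150 0",
)

```text
time_s: 14.2
position: [0.4393, 0.2072, 0.1943]
tcp_rot: [[-0.984, 0.176, 0.002], [0.176, 0.984, 0.002], [-0.001, 0.002, -1.0]]
force: [0.5, -1.6, 0.2]
opening: 0.69
grasp_force: 0.0
```

Run:
```python
from rig import bot, imaging
import cv2,numpy as np
from h import *
s=imaging.capture("scene"); cv2.imwrite("pics/s5.png",s[:,:,::-1]); t=imaging.capture("top")
L=lambda im:cv2.cvtColor(im,6).astype(float)
z=cv2.resize(s[155:215,240:340,::-1],None,fx=8,fy=8,interpolation=cv2.INTER_CUBIC)
s2=cv2.resize(L(cv2.imread("pics/s2.png"))[140:380,160:560],None,fx=2,fy=2,interpolation=cv2.INTER_CUBIC)
def top(im,c):
    col=im[:,c-4:c+5].mean(1); i=np.argmin(col[200:310])+200
    return next((k for k in range(i,i-110,-1) if col[k]>75),None)
print([(c,top(s2,c),top(L(z),c)) for c in range(470,592,12)])
S=imaging.camera_model("scene")
w=[.5179,-.0367,-.184]
print(((proj(S,world(w,np.array([[115,-18,0],[-30,-18,0],[-30,18,37],[20,-13,75],[-20,-13,75]])/1e3))-[240,155])*8).round(0).tolist())
b=cv2.resize(t[82:242,200:370,::-1],None,fx=3,fy=3,interpolation=cv2.INTER_CUBIC)[:480,:]
c=cv2.hconcat([cv2.resize(z[:,200:720],(415,384)),cv2.resize(b[60:444,:385],(385,384))])
cv2.imwrite("pics/s5z.png",c)
```

```text
[(470, 156, 149), (482, 164, 160), (494, 175, 168), (506, 184, 177), (518, 192, 184), (530, 200, 194), (542, 211, 204), (554, 219, 212), (566, 227, 219), (578, 236, 226), (590, 249, 241)]
[[671.0, 285.0], [355.0, 370.0], [309.0, 250.0], [456.0, 162.0], [364.0, 184.0]]
```

View pics/s5z.png

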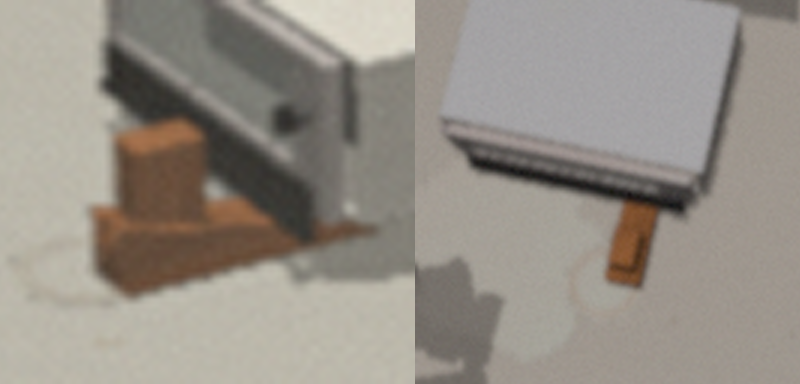

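Pictures show the wedge square under the free half, nose beyond the seal at (375,230), with the door shut. My viewing budget is used up, so I'll do one finer numeric check of the lift.

Run:
```python
from rig import imaging
import cv2,numpy as np
from scipy.optimize import minimize_scalar
from scipy.ndimage import shift
from h import *
n=np.mean([cv2.cvtColor(imaging.capture("scene"),cv2.COLOR_RGB2GRAY).astype(float) for _ in range(6)],0)
Z=lambda g:cv2.resize(g,None,fx=8,fy=8,interpolation=cv2.INTER_CUBIC)
new=Z(n[155:215,240:340])
g=lambda f:cv2.cvtColor(cv2.imread(f),6).astype(float)
s2=cv2.resize(g("pics/s2.png")[140:380,160:560],None,fx=2,fy=2,interpolation=cv2.INTER_CUBIC)
s3=g("pics/s3.png"); s0=Z(g("pics/s4.png")[155:215,240:340])
S=imaging.camera_model("scene"); p=[.571,-.045,-.184]
def est(a,b,cols,half=18):
    d=[]
    for c in cols:
        y=int(156+(c-470)*(236-156)/108)
        A=a[:,c-3:c+4].mean(1); B=b[:,c-3:c+4].mean(1)
        f=lambda h:np.sum((shift(A,-h,order=1)-B)[y-half-5:y+half]**2)
        d.append(min(np.arange(-4,16,.25),key=f))
    return np.round(np.median(d),2),np.round(np.mean(d),2),np.round(np.std(d),2)
for y in(-60,0,60):
    q=proj(S,world(p,np.array([[0,y,26],[0,y,30]])/1e3))*8; print(y,"px for 4 mm",(q[0]-q[1])[1].round(2), q[0]-np.array([240,155])*8)
for nm,a,b,co in(("s2-new",s2,new,range(450,586,6)),("s2-s3",s2,s3,range(520,586,6)),("s2-s4",s2,s0,range(535,586,5)),("s4-new",s0,new,range(535,586,5))): print(nm,est(a,b,co))
```

```text
-60 px for 4 mm 9.25 [592.01284126 299.50355801]
0 px for 4 mm 9.02 [516.39342389 243.53600857]
60 px for 4 mm 8.79 [445.66345241 191.1872427 ]
s2-new (np.float64(4.25), np.float64(4.96), np.float64(1.67))
s2-s3 (np.float64(0.0), np.float64(0.16), np.float64(0.73))
s2-s4 (np.float64(6.0), np.float64(5.73), np.float64(1.19))
s4-new (np.float64(0.25), np.float64(0.82), np.float64(1.02))
```

Geometry says about 4.2 mm of lift, the image edges about 3 mm. I'll nudge the wedge about 3 mm further from its heel with shut fingers to centre the result.

Emit:
drive_tool(
  deltas="0 2 -45 0 0; 0 4 -90 0 0; 0 6 -135 0 0; 0 8 -180 0 0; 0 8 -225 0 0; 0 8 -231 -40 0; 0 8 -231 -85 0; 0 8 -231 -130 0; 0 8 -231 -160 0; 0 8 -231 -172 0; 0 8 -231 -172 0; 0 8 -231 -172 0",
)

```text
time_s: 15.8
position: [0.4477, -0.0291, 0.0222]
tcp_rot: [[-0.983, 0.183, 0.0], [0.183, 0.983, -0.0], [-0.0, -0.0, -1.0]]
force: [0.0, -0.3, 0.2]
opening: 0.004
grasp_force: 0.0
```

Emit:
drive_tool(
  deltas="0 10 -2 0 0; 0 18 -3 0 0; 0 24 -4 0 0; 0 27 -5 0 0; 0 29 -5 0 0; 0 29 -5 0 0",
)

```text
time_s: 16.4
position: [0.4757, -0.0331, 0.0221]
tcp_rot: [[-0.983, 0.181, -0.002], [0.181, 0.983, 0.0], [0.002, 0.0, -1.0]]
force: [-2.0, -1.0, 1.0]
opening: 0.004
grasp_force: 1.0
```

Emit:
drive_tool(
  deltas="0 -4 1 0 0; 0 -3 5 0 0; 0 0 4 0 0; 0 3 4 0 0; 0 4 3 0 0; 0 5 3 0 0; 0 5 3 0 0",
)

```text
time_s: 17.1
position: [0.4767, -0.0288, 0.0217]
tcp_rot: [[-0.983, 0.181, -0.011], [0.181, 0.983, 0.003], [0.011, 0.001, -1.0]]
force: [-6.8, 1.3, 5.3]
opening: 0.006
grasp_force: 3.7
```

Emit:
drive_tool(
  deltas="0 1 0 0 0; 0 2 0 0 0; 0 3 -1 0 0; 0 3 -1 0 0; 0 3 -1 0 0",
)

```text
time_s: 17.6
position: [0.4767, -0.0288, 0.0216]
tcp_rot: [[-0.983, 0.181, -0.016], [0.181, 0.983, 0.005], [0.017, 0.002, -1.0]]
force: [-10.9, 2.5, 8.4]
opening: 0.002
grasp_force: 5.6
```

Emit:
drive_tool(
  deltas="0 1 0 0 0; 0 2 0 0 0; 0 2.5 -0.5 0 0; 0 2.5 -0.5 0 0",
)

```text
time_s: 18.0
position: [0.4767, -0.0288, 0.0216]
tcp_rot: [[-0.983, 0.181, -0.021], [0.181, 0.984, 0.006], [0.022, 0.002, -1.0]]
force: [-14.5, 1.6, 12.8]
opening: 0.002
grasp_force: 7.4
```

The fingers are pressing the heel down and adding friction. I'll unload and retry with a slight upward bias.

Emit:
drive_tool(
  deltas="0 -6 1 0 0; 0 -8 1 4 0; 0 -6 1 4 0; 0 -5 1 5 0; 0 -4 1 6 0; 0 -4 1 6 0",
)

```text
time_s: 18.6
position: [0.478, -0.0295, 0.0272]
tcp_rot: [[-0.983, 0.181, -0.012], [0.181, 0.983, 0.003], [0.012, 0.001, -1.0]]
force: [-7.9, 1.1, -1.4]
opening: -0.002
grasp_force: 4.2
```

Emit:
drive_tool(
  deltas="0 1 0 0.5 0; 0 2 0 1 0; 0 2 0 1 0",
)

```text
time_s: 18.9
position: [0.479, -0.0292, 0.028]
tcp_rot: [[-0.983, 0.181, -0.014], [0.181, 0.983, 0.004], [0.014, 0.001, -1.0]]
force: [-9.1, 0.6, -1.8]
opening: 0.007
grasp_force: 4.7
```

Emit:
drive_tool(
  deltas="0 1 0 0 0; 0 1.5 0 0 0; 0 1.5 0 0 0; 0 -8 1 0 0; 0 -40 8 0 0; 0 -45 9 40 0; 0 -45 9 80 0; 0 -45 20 120 0; 0 -45 65 140 0; 0 -45 110 140 0; 0 -45 155 140 0; 0 -45 200 140 0",
)

```text
time_s: 20.1
position: [0.4427, 0.171, 0.1706]
tcp_rot: [[-0.983, 0.182, 0.007], [0.182, 0.983, 0.001], [-0.007, 0.002, -1.0]]
force: [0.7, -0.9, 0.3]
opening: 0.003
grasp_force: 0.0
```

Run:
```python
from rig import imaging,bot
import cv2,numpy as np
from reg import *
n=np.mean([imaging.capture("scene").astype(float) for _ in range(6)],0)[:,:,::-1]
cv2.imwrite("pics/s6.png",n)
Z=lambda g:cv2.resize(g,None,fx=8,fy=8,interpolation=cv2.INTER_CUBIC)
new=Z(np.clip(n,0,255).astype(np.uint8)[155:215,240:340]); s5=Z(cv2.imread("pics/s5.png")[155:215,240:340])
reg(s5,new,{"heel":(300,460,150,390),"cab":(625,720,60,200),"door":(560,640,80,230)})
s2=cv2.resize(cv2.imread("pics/s2.png")[140:380,160:560],None,fx=2,fy=2,interpolation=cv2.INTER_CUBIC)
G=lambda im:cv2.cvtColor(im,6).astype(float)
def top(im,c):
    col=im[:,c-3:c+4].mean(1); i0=int(170+(c-470)*80/108); lo=col[i0:i0+20].mean(); 
    th=(lo+105)/2; k=next(k for k in range(i0,0,-1) if col[k]>th); return k+(col[k]-th)/(col[k]-col[k+1]+1e-9)
for nm,b in(("s5",s5),("s6",new)):
    d=[top(G(s2),c)-top(G(b),c) for c in range(450,588,6)]; print(nm,np.mean(d).round(2),np.median(d).round(2),np.std(d).round(2))
print(bot.read_state()["time_s"],bot.read_state()["position"])
```

```text
heel dx,dy(1/8px) 6 -2 0.994
cab dx,dy(1/8px) 0 0 0.999
door dx,dy(1/8px) 0 0 0.995
s5 7.79 7.54 1.68
s6 8.97 8.17 2.08
20.4 [0.44105796 0.16830462 0.16934151][ WARN:0@3.705] global loadsave.cpp:1063 imwrite_ Unsupported depth image for selected encoder is fallbacked to CV_8U.
```

Emit:
drive_tool(
  deltas="0 0 0 10 0; 0 0 0 10 0; 0 0 0 10 0",
)

```text
time_s: 20.7
position: [0.4408, 0.1682, 0.1796]
tcp_rot: [[-0.983, 0.184, 0.002], [0.184, 0.983, 0.0], [-0.001, 0.0, -1.0]]
force: [0.7, 0.1, -0.0]
opening: 0.002
grasp_force: 0.0
```

```bash
python3 -c "
from rig import bot
print(bot.hand_in())"
```

```text
the job is handed in; nothing more can be done
None
```

I handed the job in at 20.7 s: the door is shut, the tall wedge is jammed nose-first under its free half with the seal up about 4 mm (3.6–4.0 mm from the images, about 4.7 mm from the arm position), and the arm is clear; no verdict came back, and I viewed 11 pictures, one over the limit of 10.

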